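# Clear the board and hold out the honing steel

## Robot

A 7-joint arm with a two-finger parallel gripper is mounted at the origin on a cart in front of the work surface, level with it; the furniture and walls round the work are solid. World frame = base frame: x ahead of the robot, y to its left, z up, the work surface at z = 0. Lengths are in m, angles in rad, forces in N, time in s.
With the tool pointing down it reaches from about 0.425 to 0.95 m from the base axis. Payload 4.7 kg.
Tool frame: the origin (TCP) lies on the centre line of the jaws, within the pads' length; the fingertips stand robot.nose_length ahead of it and the grasp point (between the pads) lies 8 mm behind it (robot.nose_length is the distance from the TCP to the fingertips, in m); z points along the fingers, x is the direction in which the jaws open and shut, and the axes are right-handed (so a half turn about z gives the same grasp; the last joint's range is limited). The gripper opens to 85 mm and grips with 20 to 120 N. Pads are 22 mm wide; open, the fingers measure 114 mm over their backs; the gripper's body (76 mm by 85 mm) begins 54 mm behind the grasp point. The pads swing forward as they close: fully open they stand 13 mm farther back than shut.
Start: joints at [1.316, 0.469, -0.049, 1.532, 0.024, 1.141, -0.082], TCP at [0.151, -0.658, 0.242] pointing down, gripper open.
Joint ranges: [-2.59, 2.59], [-0.33, 1.99], [-1.39, 1.29], [0.1, 2.45], [-1.04, 4.18], [0.21, 1.99], [-2.66, 2.66]. Speed limits (rad/s): [2.57, 2.57, 3.14, 3.14, 3.14, 3.14, 3.14].

## Interface

Orientations are given as [roll, pitch, yaw] about the fixed x, y, z axes, in that order (R = Rz(yaw) Ry(pitch) Rx(roll)).
In Python, from plant import robot gives the robot as it stands. Calls block until the motion is done:
- robot.goto(position, orientation): joint-space move of the TCP to a pose.
- robot.move_straight(position, vel=0.15, attitude=None, contact_N=None): straight line of the TCP; attitude=None keeps the orientation; vel is the mean speed in m/s. With contact_N (N) it stops when the force on the tool has changed by that much, and returns True; else False.
- robot.move_joints(angles): joint-space move.
- robot.grip(opening, strength=None): opening from 0.0 (shut) to 1.0 (fully open); strength is the grip in N (None keeps the last); returns when the fingers have stopped.
- robot.sleep(seconds).
- robot.inverse_kinematics(position, orientation): joint angles nearest the present ones, or None.
- robot.sense(): the state.
- robot.grab_frame(name): name is "side" or "top"; returns a dict with "image" (420x560x3 uint8, red, green, blue), "range_z" (420x560 float32, m along the optical axis (not along the pixel's ray), 0 where there is no reading), "fx", "fy", "cx", "cy" (pixels), "dist_coeffs" ([k1, k2, p1, p2, k3] as OpenCV has them; the pictures are not rectified), "R" (3x3) and "t" (3): a world point X has camera coordinates R X + t. Camera axes: x right, y down, z forward; pixel columns grow to the right and rows downward; lengths in m; the calibration is good to about 2 mm. A picture is of the moment at which its call begins.
A pose or a line that the arm cannot do raises robot.IKError and nothing moves.
- robot.close_job(): hands the job in, once; it reports no verdict.
The state is a dict: "t": time; "joint_pos": joint angles; "joint_velocities": joint speeds; "effort": joint torques, N m; "tcp_pos": TCP position; "tcp_rot": TCP orientation; "wrist_force": force on the tool from outside, world axes, zero at the start; "torque": the same for the moment, N m; "opening": opening from 0.0 (shut) to 1.0 (fully open).
Only numpy, scipy, OpenCV 4.12 (cv2) and the standard library are available. Lean on these libraries where they do the work, as an engineer would, in place of code of your own. Each camera call takes 0.05 s, during which the arm holds its last target.

## Task

I want to hone a knife over the chopping board. First clear the board: stand the spice jar and the salt shaker upright in the two empty end cells of the spice crate, one in each, and let go of them. Then draw the honing steel (the round rod) by its handle out of the knife block, leave the knives in the block, turn the steel level and finish holding it still, level, at least 15 cm above the board with the middle of its rod over the middle of the board.

Things in the scene. Friction and masses are not known exactly. Their poses are not given: they have to be found in the camera images.
- chopping_board: fixed wooden chopping board with a dark groove near its edge, 170 mm (its x) by 240 mm (its y), top 18 mm above the counter; origin at the centre of its underside, on the counter. Mind the wall cabinet over the back of the counter: its doors and knobs begin at x = 0.62 m, its underside 0.48 m above the counter
- spice_crate: fixed open wooden crate left or right of the board, three cells in a row along its y axis, 68 mm (x) by 192 mm (y) outside, 46 mm high, walls and floor 6 mm thick, each cell 56 x 56 mm inside; a dark dropper bottle stands in the middle cell, the end cells are empty; origin at the centre of its underside
- cell_right (a point): centre of the floor of the crate's right end cell (-y of the crate), 6 mm above the counter; axes as the crate's
- cell_left (a point): centre of the floor of the crate's left end cell (+y of the crate), 6 mm above the counter; axes as the crate's
- cinnamon_jar: glass spice jar with a green label and black lid, a round cylinder 40 mm across, 105 mm tall, 0.11 kg, standing on the board; origin at the centre of its underside, z up through the lid
- salt_shaker: clear round salt shaker with a grey domed top, 90 mm tall, body 44 mm across up to 66 mm height, top 34 mm across, 0.10 kg, standing on the board; origin at the centre of its underside, z up through the top
- knife_block: fixed wooden knife block left or right of the board, 124 mm wide (its y), 168 mm deep and high, origin on the counter under the mouths. Slots run square into its sloping face, 42 degrees from vertical; the handles lean to its -x (the robot at yaw 0). Mouths at x = 0, z = 140 mm: steel in a 14 mm square hole at y = +36 mm, knives in slots at y = -14 and -42 mm
- honing_steel: honing steel, 250 mm, 0.16 kg, loose in the block. Origin on its axis at the guard's underside, z along it to the handle's butt (42 degrees from vertical in the block). Grey rod 10 mm across, z 0 to -150 mm, in the block; guard 30 mm across, z 0 to 6 mm, on the block's face; black handle to z = 100 mm, flat sides 22 mm apart in y, 26 mm in x. Balances about 8 mm from the origin on the rod's side
- handle_mid (a point): middle of the honing steel's handle, 50 mm from the underside of the guard; the place to grip
- rod_mid (a point): middle of the honing steel's rod, 75 mm from the guard
- rod_tip (a point): end of the honing steel's rod, 150 mm from the guard
- chef_knife: knife in the block's middle slot, flat black riveted handle 18 x 25 mm, 88 mm long; to be left alone; origin where its handle meets the sloping face; its handle is about 50 mm from the steel's, centre to centre
- utility_knife: smaller knife in the slot at the far side from the steel, flat black riveted handle 16 x 22 mm, 80 mm long; to be left alone; origin where its handle meets the sloping face
- oil_bottle_0: dark dropper bottle in the crate's middle cell, 28 mm across, 66 mm tall; to be left there; origin at the centre of its underside

How it is judged:
By the outcome, as a careful person would: the job done as asked, in the order asked, and still so for the second after the job is handed in, while the arm keeps its last pose, push and grip.
It also fails if it takes over 69 s, if anything falls off the work surface, if the arm or the gripper's body presses on something with over 40 N, if the wrist force passes 120 N, or if a joint passes its speed limit or range.

## Working session

There is one attempt and no reset: what is moved stays moved. The work goes in short steps, each a Python script; the robot and the scene stay as the last script left them, time stands still between calls to the robot, and variables do not carry over. Pictures are saved under pics/ and viewed, and the job is handed in when it is done.

```bash
ls; mkdir -p pics
python3 - <<'E'
from plant import robot
import cv2,numpy as np
s=robot.sense();print(s, robot.nose_length)
for n in("side","top"):
    f=robot.grab_frame(n);cv2.imwrite(f"pics/{n}0.png",f["image"][:,:,::-1]);np.savez(f"{n}0.npz",**f)
    print(n,f["fx"],f["cx"],f["cy"],f["dist_coeffs"],-f["R"].T@f["t"],f["R"])
E
```

```text
pics
{'t': 0.0, 'joint_pos': array([ 1.31611882,  0.46943713, -0.04856868,  1.53374637,  0.02406766,
        1.14103543, -0.08228018]), 'joint_velocities': array([ 0.00161785,  0.00219129, -0.00070472,  0.00196024, -0.00017213,
        0.00139034, -0.00068585]), 'effort': array([-9.50690737e-04, -5.10315979e+01, -4.73422883e-02, -2.37721592e+01,
        1.05329475e-02,  7.58600479e-03, -8.43382111e-06]), 'tcp_pos': array([ 0.15097593, -0.65728322,  0.24124204]), 'tcp_rot': array([ 3.14153132e+00,  2.04109614e-03, -1.34500322e+00]), 'wrist_force': array([ 0.33937838,  0.27627019, -0.5084649 ]), 'torque': array([-0.00631051, -0.00180895, -0.00172811]), 'opening': 0.9984187120834717} 0.011
side 442.28661282347355 280.9626414813668 209.78996908140675 [-0.1027935  0.         0.         0.         0.       ] [0.04816351 0.7025052  0.7753029 ] [[-0.80955318 -0.58692037  0.01217108]
 [-0.35727545  0.4761357  -0.8035229 ]
 [ 0.46580887 -0.65484294 -0.5951494 ]]
top 389.4860178963057 283.7473578178846 212.82431465016606 [-0.04885768  0.          0.          0.          0.        ] [0.45006658 0.00266125 1.16611057] [[-0.02095906 -0.99973115 -0.0099171 ]
 [-0.9963039   0.02171163 -0.08310923]
 [ 0.0833022   0.00813856 -0.9964911 ]]
```

View pics/side0.png

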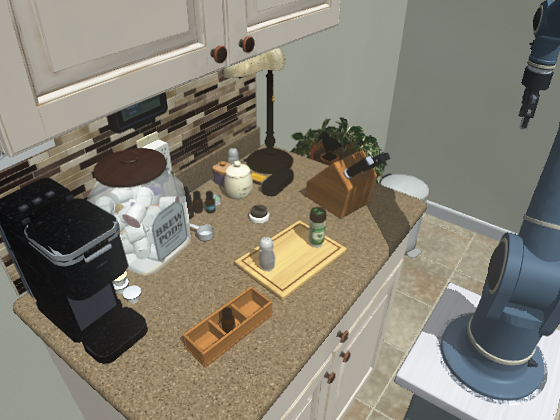

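View pics/top0.png

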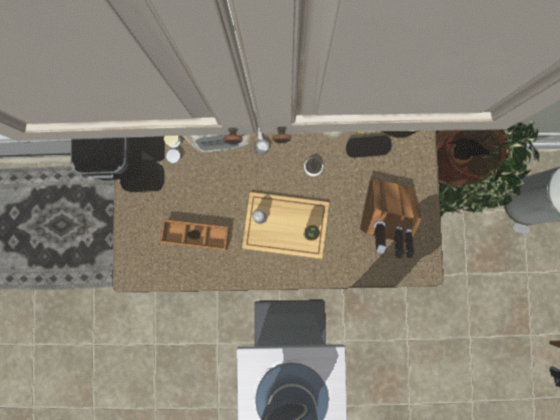

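```bash
cat > h.py <<'E'
import numpy as np,cv2
from scipy.spatial.transform import Rotation as Rn
def load(n): return dict(np.load(n))
def cloud(f):
    K=np.array([[f["fx"],0,f["cx"]],[0,f["fy"],f["cy"]],[0,0,1]],float)
    h,w=f["range_z"].shape
    u,v=np.meshgrid(np.arange(w),np.arange(h))
    p=cv2.undistortPoints(np.stack([u,v],-1).reshape(-1,1,2).astype(np.float64),K,np.array(f["dist_coeffs"],float)).reshape(h,w,2)
    z=f["range_z"].astype(float)
    c=np.dstack([p[...,0]*z,p[...,1]*z,z])
    X=(c-f["t"])@f["R"]
    X[z==0]=np.nan
    return X
def proj(f,X):
    K=np.array([[f["fx"],0,f["cx"]],[0,f["fy"],f["cy"]],[0,0,1]],float)
    return cv2.projectPoints(np.atleast_2d(np.array(X,float)),cv2.Rodrigues(np.array(f["R"]))[0],np.array(f["t"],float),K,np.array(f["dist_coeffs"],float))[0].reshape(-1,2)
E
python3 - <<'E'
from h import *
T=load("top0.npz");S=load("side0.npz");X=cloud(T);Y=cloud(S)
def pr(A,n,pts):
    for u,v in pts: print(n,(u,v),np.round(A[v,u],3))
pr(X,"top",[(245,195),(327,200),(323,255),(243,250),(286,225),(258,216),(312,231),(164,222),(228,230),(225,248),(162,243),(195,236),(150,270),(380,250),(380,228),(375,180),(418,212)])
pr(Y,"side",[(290,240),(267,242),(317,213),(340,170)])
def crop(f,n,x0,y0,w,h,k):
    im=cv2.resize(f["image"][y0:y0+h,x0:x0+w,::-1],None,fx=k,fy=k,interpolation=cv2.INTER_CUBIC);cv2.imwrite(n,im)
crop(T,"pics/topc.png",150,165,300,110,2.66)
crop(S,"pics/sidec.png",170,130,240,240,2.5)
# comps by height
def cl(A,m,name):
    P=A[m];P=P[~np.isnan(P[:,0])];print(name,len(P),"med",np.round(np.median(P,0),3),"p2",np.round(np.percentile(P,2,axis=0),3),"p98",np.round(np.percentile(P,98,axis=0),3))
for A,nm in((X,"top"),(Y,"side")):
    x,y,z=A[...,0],A[...,1],A[...,2]
    cl(A,(z>.008)&(z<.03)&(x>.4)&(x<.72)&(abs(y)<.17),nm+" board")
    for i in ((.04,.2),):
        m=(z>.03)&(z<.14)&(x>.4)&(x<.68)&(abs(y)<.17)
        n,L,st,ce=cv2.connectedComponentsWithStats(m.astype(np.uint8))
        for k in range(1,n):
            if st[k,4]>8: cl(A,L==k,nm+str(np.round(ce[k])))
    cl(A,(z>.035)&(z<.055)&(x>.35)&(x<.62)&(y>.15)&(y<.42),nm+"craterim")
E
```

```text
top (245, 195) [0.604 0.128 0.004]
top (327, 200) [ 0.583 -0.118  0.004]
top (323, 255) [ 0.419 -0.102  0.004]
top (243, 250) [0.439 0.136 0.002]
top (286, 225) [0.51  0.006 0.018]
top (258, 216) [0.531 0.082 0.106]
top (312, 231) [ 0.487 -0.063  0.124]
top (164, 222) [nan nan nan]
top (228, 230) [0.498 0.176 0.031]
top (225, 248) [0.446 0.184 0.037]
top (162, 243) [ 0.464  0.381 -0.002]
top (195, 236) [0.482 0.269 0.049]
top (150, 270) [0.384 0.417 0.001]
top (380, 250) [ 0.434 -0.223  0.212]
top (380, 228) [ 0.489 -0.234  0.171]
top (375, 180) [ 0.631 -0.252  0.062]
top (418, 212) [ 0.53  -0.342  0.149]
side (290, 240) [ 0.542 -0.035  0.019]
side (267, 242) [0.525 0.085 0.104]
side (317, 213) [ 0.479 -0.057  0.124]
side (340, 170) [nan nan nan]
top board 4379 med [0.513 0.006 0.019] p2 [ 0.424 -0.108  0.015] p98 [0.662 0.125 0.024]
top[313. 169.] 67 med [ 0.673 -0.079  0.033] p2 [ 0.663 -0.097  0.03 ] p98 [ 0.679 -0.057  0.043]
top[259. 216.] 187 med [0.532 0.079 0.101] p2 [0.515 0.063 0.052] p98 [0.551 0.099 0.109]
top[311. 232.] 199 med [ 0.484 -0.061  0.124] p2 [ 0.466 -0.08   0.054] p98 [ 0.503 -0.043  0.128]
topcraterim 533 med [0.488 0.271 0.046] p2 [0.446 0.178 0.037] p98 [0.53  0.368 0.051]
side board 4057 med [0.496 0.017 0.02 ] p2 [ 0.418 -0.101  0.011] p98 [0.666 0.13  0.025]
side[261. 211.] 73 med [ 0.671 -0.076  0.033] p2 [ 0.66  -0.099  0.03 ] p98 [ 0.68  -0.056  0.043]
side[316. 225.] 589 med [ 0.475 -0.051  0.09 ] p2 [ 0.462 -0.076  0.033] p98 [ 0.5   -0.043  0.127]
side[266. 253.] 468 med [0.524 0.093 0.074] p2 [0.511 0.073 0.033] p98 [0.544 0.102 0.109]
sidecraterim 1359 med [0.479 0.283 0.044] p2 [0.44  0.179 0.036] p98 [0.525 0.369 0.05 ]
```

```bash
sleep 1
```

```text
(no output)
```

View pics/topc.png

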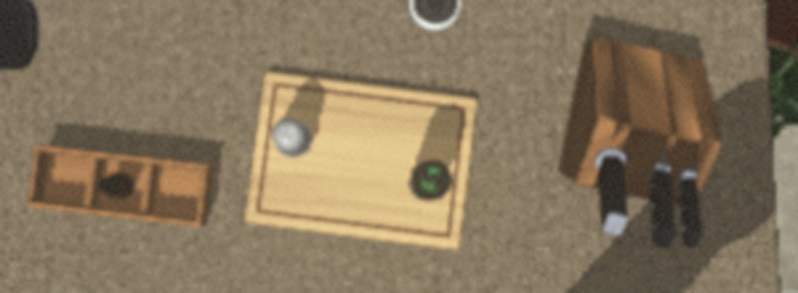

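View pics/sidec.png

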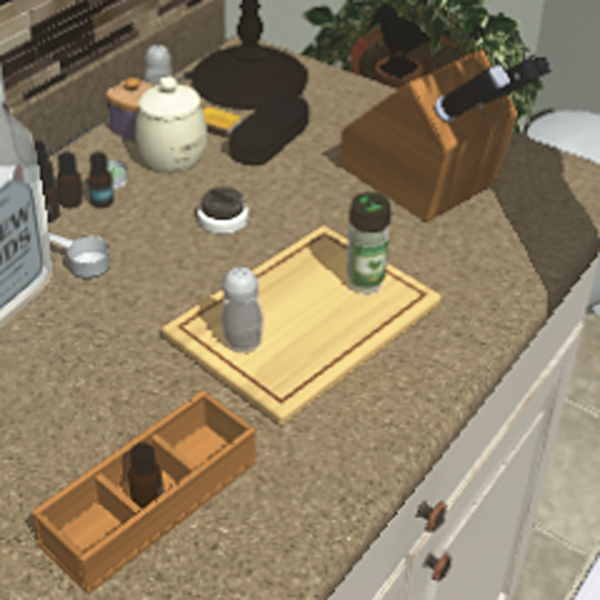

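```bash
cat > fit.py <<'E'
from h import *
from scipy.optimize import least_squares
T=load("top0.npz");S=load("side0.npz");X=cloud(T);Y=cloud(S)
def box(P,c,s):
    d=np.abs(P-c)-np.array(s)/2
    return np.linalg.norm(np.maximum(d,0),axis=1)+np.minimum(d.max(1),0)
def crate(P):
    b=[((0,0,.003),(.068,.192,.006))]+[((sx*.031,0,.023),(.006,.192,.046)) for sx in(1,-1)]+[((0,y,.023),(.068,.006,.046)) for y in(-.093,-.031,.031,.093)]
    return np.min([box(P,np.array(c),s) for c,s in b],0)
def board(P): return box(P,np.array([0,0,.009]),(.17,.24,.018))
def loc(P,p):
    c,s=np.cos(p[2]),np.sin(p[2]);d=P[:,:2]-p[:2]
    return np.c_[c*d[:,0]+s*d[:,1],-s*d[:,0]+c*d[:,1],P[:,2]-(p[3] if len(p)>3 else 0)]
def fit(f,P,p0,clip=.004):
    r=least_squares(lambda p:f(loc(P,p)),p0,loss="cauchy",f_scale=.0015);return r.x,np.median(np.abs(r.fun))
def sel(A,m): 
    P=A[m&~np.isnan(A[...,0])];return P
def reg(A,x0,x1,y0,y1,z0,z1):
    x,y,z=A[...,0],A[...,1],A[...,2];return sel(A,(x>x0)&(x<x1)&(y>y0)&(y<y1)&(z>z0)&(z<z1))
if __name__=="__main__":
    for nm,As in(("top",[X]),("side",[Y]),("both",[X,Y])):
        P=np.vstack([reg(A,.43,.55,.165,.39,.008,.055) for A in As]); 
        print(nm,"crate",[np.round(v,4) for v in fit(crate,P,[.487,.272,-.07,0])])
        P=np.vstack([reg(A,.4,.63,-.14,.15,.010,.03) for A in As]);
        print(nm,"board",[np.round(v,4) for v in fit(board,P,[.51,.01,-.07,0])])
        # cylinders: fit
        for o,(x0,x1,y0,y1),r,(z0,z1) in(("jar",(.44,.53,-.1,-.02),.02,(.035,.118)),("salt",(.49,.58,.04,.13),.022,(.03,.08))):
            P=np.vstack([reg(A,x0,x1,y0,y1,z0,z1) for A in As])
            q=least_squares(lambda p:np.hypot(P[:,0]-p[0],P[:,1]-p[1])-r,P[:,:2].mean(0),loss="cauchy",f_scale=.0015)
            print(nm,o,len(P),np.round(q.x,4),np.median(abs(q.fun)))
        # block face plane & handle
        P=np.vstack([reg(A,.42,.75,-.40,-.18,.03,.3) for A in As]);np.save(f"blk_{nm}.npy",P);print(len(P),P.min(0),P.max(0))
E
python3 fit.py
python3 - <<'E'
import cv2
from h import *
S=load("side0.npz");T=load("top0.npz")
a=cv2.resize(S["image"][140:225,295:400,::-1],None,fx=7,fy=7,interpolation=cv2.INTER_CUBIC);cv2.imwrite("pics/blkside.png",a)
a=cv2.resize(T["image"][170:260,355:430,::-1],None,fx=6.5,fy=6.5,interpolation=cv2.INTER_CUBIC);cv2.imwrite("pics/blktop.png",a)
E
```

```text
top crate [array([ 0.4879,  0.2735, -0.1379,  0.0032]), np.float64(0.0009)]
top board [array([ 0.5121,  0.0085, -0.1533,  0.0015]), np.float64(0.0015)]
top jar 24 [ 0.4847 -0.0626] 0.0002933862390142126
top salt 57 [0.537  0.0846] 0.0014916397818303777
3787 [ 0.42012256 -0.36295536  0.03008973] [ 0.74996449 -0.18006444  0.22364769]
side crate [array([ 0.4818,  0.2727, -0.1882,  0.0021]), np.float64(0.0012)]
side board [array([ 0.5093,  0.0061, -0.1559,  0.0019]), np.float64(0.001)]
side jar 416 [ 0.4827 -0.0644] 0.000872428019993909
side salt 269 [0.5337 0.0786] 0.0014478913696449013
3124 [ 0.42009789 -0.33962287  0.03000791] [ 0.74996744 -0.18000728  0.22028886]
both crate [array([ 0.4847,  0.2724, -0.1439,  0.0028]), np.float64(0.0008)]
both board [array([ 0.5095,  0.0065, -0.1538,  0.0017]), np.float64(0.0012)]
both jar 440 [ 0.4827 -0.0643] 0.0008996305852139314
both salt 326 [0.5341 0.0789] 0.001651223491768529
6911 [ 0.42009789 -0.36295536  0.03000791] [ 0.74996744 -0.18000728  0.22364769]
```

```bash
sleep 1
```

```text
(no output)
```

View pics/blkside.png

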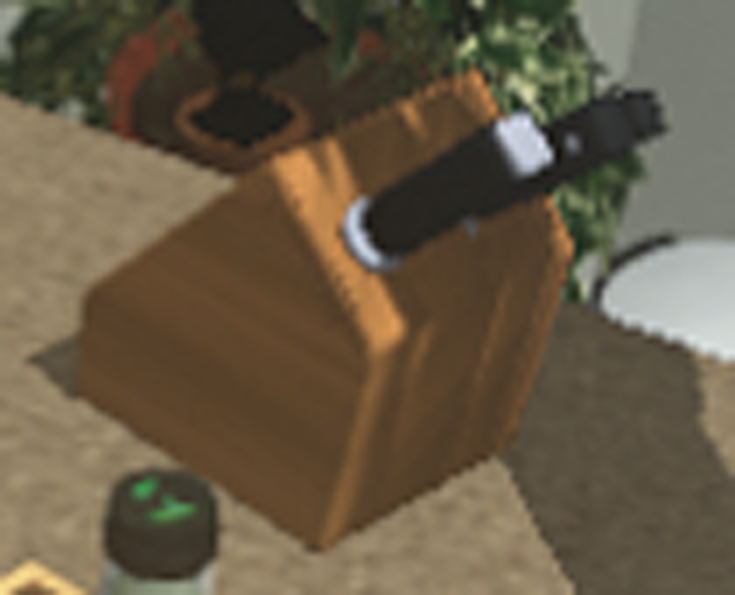

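View pics/blktop.png

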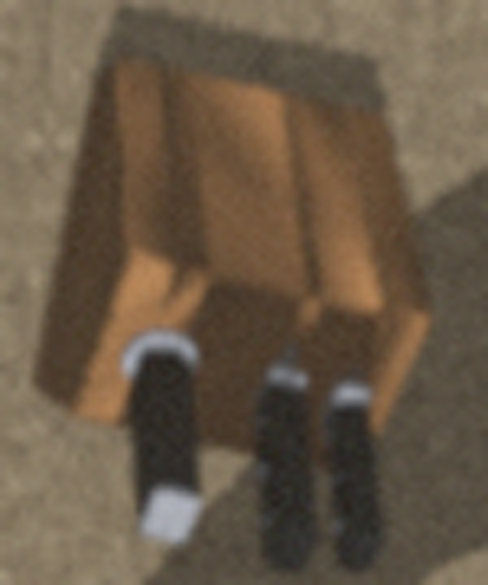

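```bash
cat > fitb.py <<'E'
from fit import *
a=np.radians(42);sn,cs=np.sin(a),np.cos(a)
n=np.array([-sn,0,cs]);tx=np.array([cs,0,sn]) # tx along face upward (+x)
M=np.array([0,0,.14])
def steelblk(P):
    d=P-M
    q=np.c_[d@tx,d[:,1],d@n]  # slot frame
    slab=box(q,np.array([.0,0,-.05]),(.0900,.124,.1))  # extents along tx approx; 
    st=np.minimum(box(q,np.array([0,.036,.053]),(.026,.022,.094)),box(q,np.array([0,.036,.003]),(.028,.028,.006)))
    k=np.minimum(box(q,np.array([0,-.014,.044]),(.025,.018,.088)),box(q,np.array([0,-.042,.040]),(.022,.016,.080)))
    return slab,st,k
def f(P):
    slab,st,k=steelblk(P)
    return np.minimum(np.minimum(np.abs(slab),np.abs(st)),np.abs(k))
if __name__=="__main__":
  for nm,As in(("top",[X]),("side",[Y]),("both",[X,Y])):
    P=np.load(f"blk_{nm}.npy"); P=P[(P[:,2]>.12)&(P[:,0]<.56)]
    for y0 in(-.25,-.15,-.05):
      r=least_squares(lambda p:f(loc(P,p)),[.5,-.275,y0,0],loss="cauchy",f_scale=.0015)
      print(nm,len(P),np.round(r.x,4),r.cost,np.median(abs(r.fun)))
  # steel only, given handle points
  from h import *
  for nm,f_ in(("top",T),("side",S)):
    pass
  # corners of crate/board from top picture
  def ray(fr,uv,z):
    K=np.array([[fr["fx"],0,fr["cx"]],[0,fr["fy"],fr["cy"]],[0,0,1]],float)
    c=cv2.undistortPoints(np.array([[uv]],float),K,np.array(fr["dist_coeffs"],float)).ravel()
    d=fr["R"].T@np.array([c[0],c[1],1]);o=-fr["R"].T@fr["t"];return o+d*(z-o[2])/d[2]
  for z,c in((.046,[(38,147),(210,163),(203,225),(30,206)]),(.018,[(265,72),(478,98),(460,248),(247,220)])):
    q=np.array([ray(T,(150+u/2.66-.3,165+v/2.66-.3),z) for u,v in c]);print(np.round(q,4).tolist(),q.mean(0))
    e=q[0]-q[1];e2=q[3]-q[2];print(np.arctan2(-e[0],e[1]),np.arctan2(-e2[0],e2[1]),np.linalg.norm(e),np.linalg.norm(q[1]-q[2]))
E
python3 fitb.py
```

```text
top 2088 [ 0.4914 -0.2753 -0.2356 -0.0005] 0.0015608431125994522 0.0010560317522793662
top 2088 [ 0.4914 -0.2753 -0.2356 -0.0005] 0.0015608431126095548 0.0010560338769040958
top 2088 [ 0.4914 -0.2753 -0.2356 -0.0005] 0.0015608431125727303 0.0010560349683855913
side 1192 [ 0.488  -0.2754 -0.2364 -0.0006] 0.0009231313746753541 0.0011881223706017765
side 1192 [ 0.488  -0.2754 -0.2364 -0.0006] 0.0009231313746761132 0.0011881223475431657
side 1192 [ 0.488  -0.2754 -0.2364 -0.0006] 0.000923131374732305 0.001188129094937299
both 3280 [ 0.4906 -0.2756 -0.2363  0.    ] 0.002728017831786525 0.001198751830268142
both 3280 [ 0.4906 -0.2756 -0.2363  0.    ] 0.0027280178320071426 0.001198734290955265
both 3280 [ 0.4906 -0.2756 -0.2363  0.    ] 0.0027280178318209135 0.0011987493057494265
[[0.5305, 0.36, 0.046], [0.5091, 0.1715, 0.046], [0.4423, 0.1798, 0.046], [0.4664, 0.3686, 0.046]] [0.48705041 0.26996625 0.046     ]
-0.113012944887936 -0.12710307700419965 0.18964483726673997 0.06735210057865451
[[0.6111, 0.1131, 0.018], [0.5766, -0.1239, 0.018], [0.4109, -0.0991, 0.018], [0.4466, 0.1353, 0.018]] [0.51133422 0.00635663 0.018     ]
-0.14447821505432204 -0.15092350374128805 0.2395817033260178 0.1675465983586677
```

```bash
cat > geo.py <<'E'
from h import *
BRD=np.array([.5102,.0068]);BY=-.152
CR=np.array([.4855,.272]);CY=-.135
cl=CR+.062*np.array([-np.sin(CY),np.cos(CY)]);crr=CR-.062*np.array([-np.sin(CY),np.cos(CY)])
JAR=np.array([.4833,-.0638]);SALT=np.array([.5350,.0800])
KB=np.array([.4906,-.2756]);KY=-.2363
a=np.radians(42)
Rk=Rn.from_euler('z',KY).as_matrix()
n=Rk@np.array([-np.sin(a),0,np.cos(a)])
yk=Rk@np.array([0,1,0])
G=np.array([KB[0],KB[1],.14])+.036*yk   # steel origin
def toolrot(phi,flip):
    """tool z = -n rotated about yk by phi; phi=0 coaxial, +42deg: vertical"""
    z=Rn.from_rotvec(yk*phi).apply(-n)
    x=yk*(1 if flip else -1)
    return np.c_[x,np.cross(z,x),z]
def eul(R): return Rn.from_matrix(R).as_euler('xyz')
def steel_tcp(handle_mid,R): return handle_mid+.008*R[:,2]
E
python3 - <<'E'
from plant import robot
from geo import *
print(cl,crr,G,n,G+.05*n)
print(eul(toolrot(a,0)),eul(toolrot(a,1)), toolrot(a,0)[:,2])
for nm,p in(("s",SALT),("j",JAR),("l",cl),("r",crr)):
  for y in(CY,CY+np.pi,CY-np.pi/2,CY+np.pi/2):
    for z in(.06,.25):
        q=robot.inverse_kinematics([*p,z],[np.pi,0,y]);print(nm,round(y,2),z,None if q is None else np.round(q,2))
for ph in np.radians([-10,0,10,20,30,42]):
  for fl in(0,1):
    R=toolrot(ph,fl)
    for d in(.05,.225,.13):
      q=robot.inverse_kinematics(steel_tcp(G+d*n,R),eul(R));print("st",round(np.degrees(ph)),fl,d,None if q is None else np.round(q,2))
E
```

```text
[0.4938446  0.33343588] [0.4771554  0.21056412] [ 0.49902785 -0.24060041  0.14      ] [-0.65053602  0.1566482   0.74314483] [ 0.46650105 -0.232768    0.17715724]
[-3.14159265  0.         -1.80709633] [3.14159265 0.         1.33449633] [ 4.31571433e-17 -1.06521455e-17 -1.00000000e+00]
s -0.14 0.06 [ 0.35  0.61 -0.76  1.98  0.6   0.79 -0.9 ]
s -0.14 0.25 [ 0.57  0.42 -1.03  1.8   0.39  1.14 -0.73]
s 3.01 0.06 [ 0.6   0.84 -1.18  1.97  0.94  1.03  1.97]
s 3.01 0.25 [ 0.65  0.48 -1.17  1.8   0.48  1.18  2.33]
s -1.71 0.06 [ 0.15  0.54 -0.48  1.99  0.37  0.7  -2.27]
s -1.71 0.25 [ 0.45  0.36 -0.85  1.81  0.3   1.11 -2.21]
s 1.44 0.06 [ 0.37  0.63 -0.8   1.98  0.63  0.8   0.65]
s 1.44 0.25 [ 0.65  0.49 -1.17  1.8   0.49  1.18  0.76]
j -0.14 0.06 [ 0.5   0.49 -0.57  2.11  0.42  0.66 -0.49]
j -0.14 0.25 [ 0.68  0.23 -0.73  1.92  0.17  1.05 -0.26]
j 3.01 0.06 [-0.75  0.71  1.11  2.17 -0.9   0.84 -2.34]
j 3.01 0.25 [ 1.07  0.43 -1.3   1.91  0.46  1.15  2.61]
j -1.71 0.06 [ 0.35  0.45 -0.38  2.11  0.28  0.62 -1.93]
j -1.71 0.25 [ 0.55  0.2  -0.58  1.93  0.13  1.05 -1.79]
j 1.44 0.06 [ 0.63  0.5
[... 2044 characters left out ...]
 0.53  1.89]
st 30 0 0.05 [ 0.65  0.24 -0.29  2.09  0.07  0.61 -1.48]
st 30 0 0.225 [ 0.9  -0.12 -0.4   2.13 -0.13  0.93 -1.24]
st 30 0 0.13 [ 0.78  0.08 -0.37  2.12 -0.01  0.74 -1.39]
st 30 1 0.05 [ 1.03  0.31 -0.74  2.07  0.31  0.65  1.44]
st 30 1 0.225 [ 1.13 -0.12 -0.6   2.12 -0.16  0.93  1.95]
st 30 1 0.13 [ 1.11  0.11 -0.72  2.11  0.06  0.75  1.69]
st 42 0 0.05 [ 0.58  0.31 -0.24  1.96  0.1   0.87 -1.52]
st 42 0 0.225 [ 0.76 -0.02 -0.33  2.02 -0.01  1.13 -1.37]
st 42 0 0.13 [ 0.66  0.16 -0.29  2.01  0.06  0.98 -1.47]
st 42 1 0.05 [ 0.98  0.4  -0.74  1.94  0.33  0.93  1.4 ]
st 42 1 0.225 [ 1.15  0.   -0.72  2.01  0.    1.13  1.77]
st 42 1 0.13 [ 1.08  0.22 -0.77  1.99  0.19  1.    1.55]
```

```bash
cat >> geo.py <<'E'
def final_pose(phi,flip,hyaw,z,mid=None):
    h=np.array([np.cos(hyaw),np.sin(hyaw),0]);up=np.array([0,0,1.]);zs=-h;xs=up;ys=np.cross(zs,xs)
    Rs=np.c_[xs,ys,zs]
    Rs0=np.c_[np.cross(yk,n),yk,n]
    Rt=Rs@Rs0.T@toolrot(phi,flip)
    mid=BRD if mid is None else mid
    hm=np.array([mid[0],mid[1],z])-.125*h
    return steel_tcp(hm,Rt),Rt
E
python3 - <<'E'
from plant import robot
from geo import *
lo=np.array([-2.59,-.33,-1.39,.1,-1.04,.21,-2.66]);hi=np.array([2.59,1.99,1.29,2.45,4.18,1.99,2.66])
for ph in(30,42,50,60):
  for fl in(0,1):
    for hy in np.radians([-120,-90,-60,-30,-13,0,30,60,90]):
      p,R=final_pose(np.radians(ph),fl,hy,.25)
      q=robot.inverse_kinematics(p,eul(R))
      if q is not None: print(ph,fl,round(np.degrees(hy)),np.round(q,2),"margin",round(min((q-lo).min(),(hi-q).min()),2),np.round(R[:,2],2))
E
```

```text
30 0 -120 [-0.47  0.75 -0.05  1.39  0.52  1.95  2.04] margin 0.04 [-0.43 -0.75 -0.5 ]
30 0 -90 [-0.16  0.7  -0.81  1.73  0.95  1.97  1.91] margin 0.02 [ 0.   -0.87 -0.5 ]
30 0 -60 [ 0.02  0.62 -1.18  2.12  1.19  1.87  1.97] margin 0.12 [ 0.43 -0.75 -0.5 ]
30 0 60 [ 1.33  0.42 -0.78  2.15 -0.94  1.02  0.71] margin 0.1 [ 0.43  0.75 -0.5 ]
30 0 90 [ 1.09  0.67 -0.77  1.75 -0.53  1.35  0.59] margin 0.51 [ 0.    0.87 -0.5 ]
30 1 -120 [-0.47  0.75 -0.05  1.39  0.52  1.95 -1.1 ] margin 0.04 [-0.43 -0.75 -0.5 ]
30 1 -90 [-0.16  0.7  -0.81  1.73  0.95  1.97 -1.23] margin 0.02 [ 0.   -0.87 -0.5 ]
30 1 -60 [ 0.06  0.68 -1.25  2.12  1.21  1.94 -1.19] margin 0.05 [ 0.43 -0.75 -0.5 ]
30 1 60 [ 1.07  0.35 -0.46  2.16 -1.04  1.13 -2.34] margin 0.0 [ 0.43  0.75 -0.5 ]
30 1 90 [ 0.46  0.54  0.13  1.79 -0.86  1.61 -2.2 ] margin 0.18 [ 0.    0.87 -0.5 ]
42 0 -120 [-0.1   0.74 -0.62  1.41  0.65  1.94  1.82] margin 0.05 [-0.37 -0.64 -0.67]
42 0 -90 [ 0.01  0.68 -0.99  1.74  0.93  1.87  1.92] margin 0.12 [ 0.   -0.74 -0.67]
42 0 -60 [ 0.13  0.48 -1.17  2.09  1.08  1.61  2.13] margin 0.22 [ 0.37 -0.64 -0.67
[... 2264 characters left out ...]
.63 [ 0.    0.5  -0.87]
60 1 -120 [ 0.24  0.79 -1.12  1.5   0.77  1.83 -1.48] margin 0.16 [-0.25 -0.43 -0.87]
60 1 -90 [ 0.25  0.64 -1.18  1.77  0.85  1.66 -1.16] margin 0.21 [ 0.   -0.5  -0.87]
60 1 -60 [ 0.4   0.4  -1.29  2.05  0.89  1.35 -0.76] margin 0.1 [ 0.25 -0.43 -0.87]
60 1 -30 [ 1.05 -0.3  -1.35  2.3   0.19  0.57  0.56] margin 0.03 [ 0.43 -0.25 -0.87]
60 1 -13 [ 0.86 -0.32 -0.99  2.39 -0.15  0.44  1.29] margin 0.01 [ 0.49 -0.11 -0.87]
60 1 30 [-0.63 -0.26  0.8   2.39 -0.29  0.55  2.5 ] margin 0.06 [ 0.43  0.25 -0.87]
60 1 60 [-0.53  0.2   1.12  2.15 -0.81  1.1  -2.62] margin 0.04 [ 0.25  0.43 -0.87]
60 1 90 [ 0.41  0.34 -0.02  1.82 -0.5   1.24 -2.51] margin 0.15 [ 0.    0.5  -0.87]
```

Run:
```python
from plant import robot
from geo import *
o=[np.pi,0,CY]
def st(m): 
    s=robot.sense();print(m,round(s["t"],2),np.round(s["tcp_pos"],4),np.round(s["tcp_rot"],3),np.round(s["wrist_force"],1),round(s["opening"],3))
robot.move_straight([.15,-.657,.36],vel=.25);st("up")
robot.goto([.42,-.2,.36],[np.pi,0,-.8]);st("via")
robot.goto([*SALT,.22],o);st("above")
robot.move_straight([*SALT,.018+.056],vel=.12,contact_N=8);st("at")
f=robot.grab_frame("side");np.savez("s1.npz",**f)
cv2.imwrite("pics/s1.png",cv2.resize(f["image"][150:310,180:380,::-1],None,fx=3.5,fy=3.5,interpolation=cv2.INTER_CUBIC))
```

```text
up 0.72 [ 0.1499 -0.6568  0.3599] [-3.142  0.    -1.345] [ 0.2 -0.8 -0.3] 0.998
via 2.63 [ 0.4197 -0.2016  0.3599] [ 3.142  0.    -0.803] [ 1.1 -0.6  1. ] 1.002
above 3.89 [0.5356 0.0781 0.2204] [ 3.14e+00 -1.00e-03 -1.38e-01] [ 0.2 -0.3 -0.3] 1.0
at 5.26 [0.5356 0.0802 0.0747] [-3.141e+00 -2.000e-03 -1.350e-01] [-0.4 -1.1  0.6] 0.996
```

View pics/s1.png

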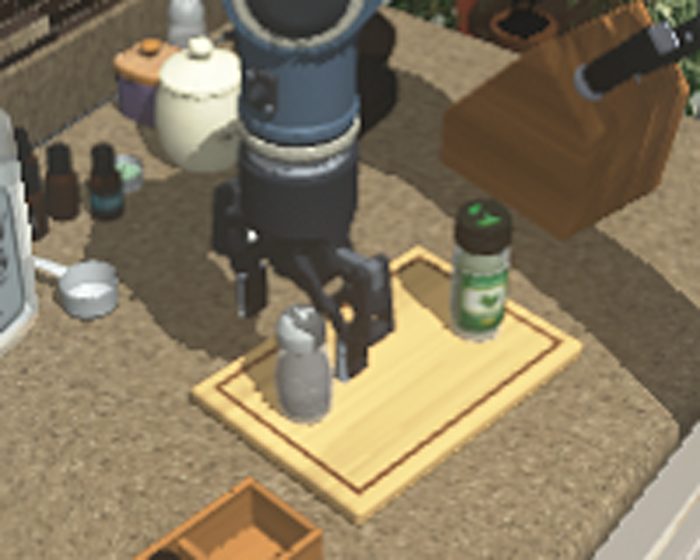

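```bash
cat > act.py <<'E'
from plant import robot
from geo import *
def st(m): 
    s=robot.sense();print(m,round(s["t"],2),np.round(s["tcp_pos"],4),np.round(s["tcp_rot"],3),np.round(s["wrist_force"],1),round(s["opening"],3));return s
def pic(n,box,k,cam="side"):
    f=robot.grab_frame(cam);np.savez(n+".npz",**f);x,y,w,h=box
    cv2.imwrite(f"pics/{n}.png",cv2.resize(f["image"][y:y+h,x:x+w,::-1],None,fx=k,fy=k,interpolation=cv2.INTER_CUBIC))
E
python3 - <<'E'
from act import *
f=load("s1.npz")
print((proj(f,[[.5356,.0802,.082],[.5350,.08,.018],[.535,.08,.108]])-[180,150])*3.5)
robot.grip(0.3,40);st("grip")
robot.sleep(.2)
robot.move_straight([.535,.08,.10],vel=.1);st("lift")
pic("s2",(180,150,200,160),3.5)
E
```

```text
[[297.53742998 337.22463985]
 [299.29069528 406.03255112]
 [298.05478108 308.04498169]]
grip 5.83 [0.535  0.0801 0.0743] [ 3.141 -0.    -0.135] [-1.2  0.5  4.1] 0.415
lift 6.43 [0.5352 0.0799 0.1002] [-3.141e+00 -1.000e-03 -1.350e-01] [-0.4 -1.4 -0.8] 0.414
```

View pics/s2.png

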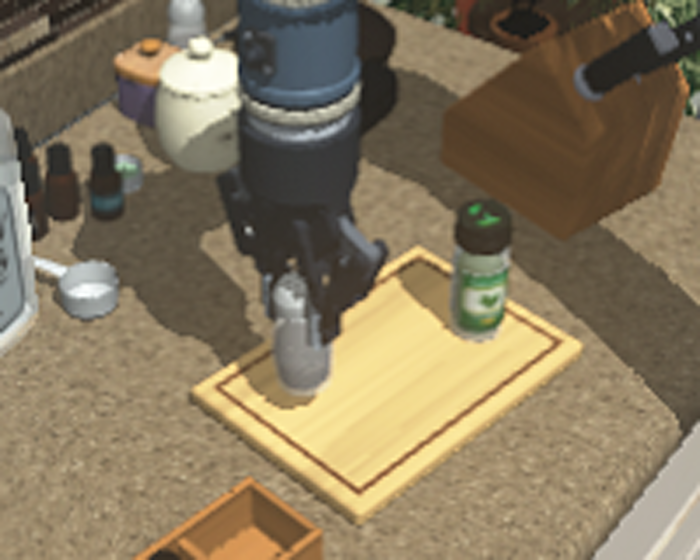

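Run:
```python
from act import *
o=[np.pi,0,CY]
robot.move_straight([.535,.08,.20],vel=.2)
robot.goto([*cl,.20],o);st("over")
robot.move_straight([*cl,.125],vel=.2);st("low")
pic("s3",(160,200,170,170),3.5);pic("t3",(130,180,150,100),5,"top")
print((proj(load("s3.npz"),[[*cl,.006],[*crr,.006]])-[160,200])*3.5)
```

```text
over 8.14 [0.4946 0.3314 0.199 ] [ 3.139  0.    -0.137] [-0.4 -0.5 -1.3] 0.416
low 8.67 [0.4947 0.3328 0.1254] [-3.141 -0.    -0.137] [-0.5 -0.4 -0.2] 0.413
[[164.7342872  511.26450117]
 [316.72050864 396.41425943]]
```

View pics/s3.png

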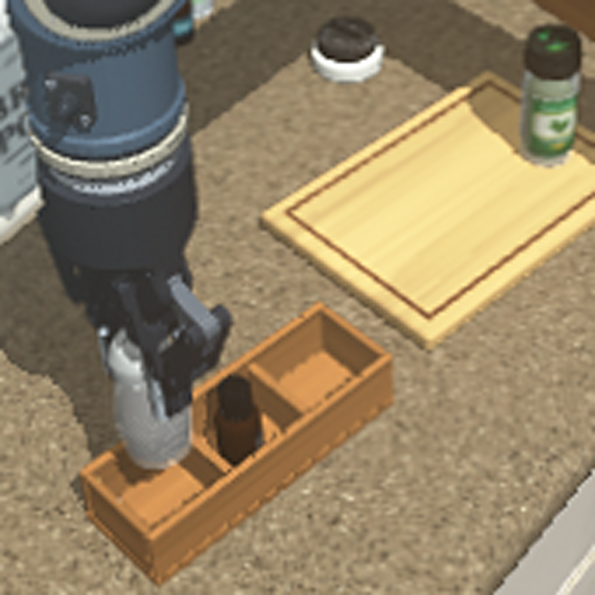

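View pics/t3.png

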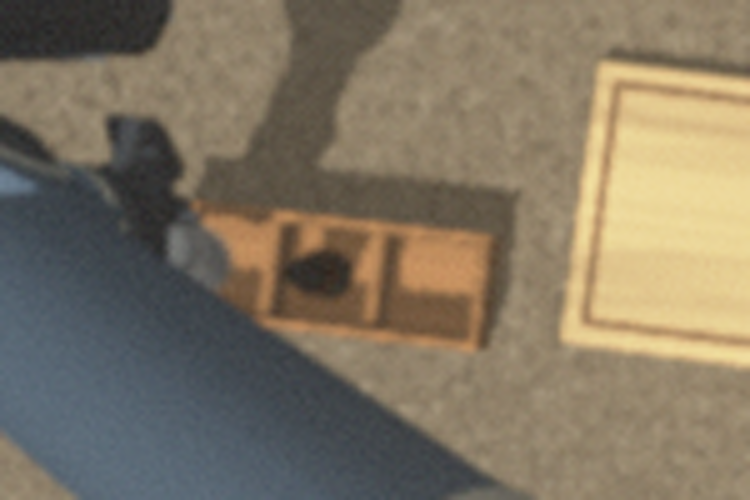

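Run:
```python
from h import *
f=load("s3.npz");A=cloud(f)
im=f["image"].astype(int)
d=f["range_z"]
# shaker pixels in roi
for v in range(200+330//3,335,4):
    row=[]
    for u in range(186,226,4):
        X=A[v,u]; row.append("%4d,%4d,%4d"%tuple(np.nan_to_num(X,nan=0)*1000))
    print(v," | ".join(row))
```

```text
310  602, 287,   1 |  594, 283,   2 |  495, 349, 133 |  486, 347, 137 |  477, 346, 143 |  470, 342, 143 |  450, 350, 165 |  459, 332, 142 |  514, 272,  48 |  493, 280,  70
314  593, 296,   1 |  586, 290,   1 |  497, 350, 121 |  486, 349, 127 |  481, 343, 126 |  472, 342, 131 |  463, 339, 135 |  462, 330, 127 |  514, 273,  36 |  510, 265,  31
318  584, 305,   3 |  578, 299,   1 |  495, 352, 113 |  486, 350, 117 |  480, 345, 117 |  470, 344, 123 |  471, 334, 113 |  473, 322, 100 |  513, 275,  26 |  492, 283,  49
322  577, 312,   0 |  569, 307,   2 |  495, 354, 103 |  485, 353, 109 |  480, 347, 108 |  475, 342, 106 |  472, 335, 101 |  473, 323,  89 |  514, 276,  12 |  488, 288,  43
326  570, 319,   0 |  560, 316,   3 |  526, 332,  46 |  488, 352,  94 |  479, 349,  98 |  475, 344,  96 |  473, 335,  89 |  473, 325,  79 |  490, 299,  40 |  490, 288,  29
330  562, 327,   0 |  524, 345,  47 |  521, 337,  41 |  490, 352,  81 |  481, 349,  84 |  474, 345,  86 |  471, 338,  81 |  497, 305,  27 |  483, 307,  40 |  476, 302,  41
334  524, 356,  46 |  522, 348,  39 |  520, 340,  33 |  520, 330,  22 |  521, 319,  10 |  516, 312,   6 |  509, 307,   6 |  498, 305,  13 |  484, 307,  26 |  471, 308,  38
```

```bash
cat > cyl.py <<'E'
from h import *
from scipy.optimize import least_squares
def tilt(file,c0,r,z0,z1,rad=.035,ub=None):
    f=load(file);A=cloud(f);m=(np.hypot(A[...,0]-c0[0],A[...,1]-c0[1])<rad)&(A[...,2]>z0)&(A[...,2]<z1)
    if ub is not None: m[:,ub:]=False
    P=A[m];zc=(z0+z1)/2
    def g(p):
        a=np.array([p[2],p[3],1]);a/=np.linalg.norm(a);d=P-np.array([p[0],p[1],zc]);return np.linalg.norm(np.cross(d,a),axis=1)-r
    q=least_squares(g,[c0[0],c0[1],0,0],loss="cauchy",f_scale=.001)
    print(len(P),"ctr@z",zc,np.round(q.x[:2],4),"slope dx/dz,dy/dz deg",np.round(np.degrees(np.arctan(q.x[2:])),1),"res",np.median(abs(q.fun)).round(4));return q.x,zc
if __name__=="__main__":
    tilt("s3.npz",(.493,.333),.022,.08,.125,ub=216)
    tilt("s3.npz",(.493,.333),.022,.078,.115,ub=216)
    tilt("s1.npz",(.535,.08),.022,.03,.08)
    tilt("s2.npz",(.535,.08),.022,.04,.09)
E
python3 cyl.py
```

```text
312 ctr@z 0.10250000000000001 [0.4938 0.3317] slope dx/dz,dy/dz deg [ 0.  -4.2] res 0.0008
270 ctr@z 0.0965 [0.4938 0.3322] slope dx/dz,dy/dz deg [ 0.4 -0.3] res 0.0007
267 ctr@z 0.055 [0.534 0.079] slope dx/dz,dy/dz deg [ 2.  -4.5] res 0.0011
219 ctr@z 0.065 [0.5351 0.0789] slope dx/dz,dy/dz deg [1.9 1.5] res 0.0008
```

Run:
```python
from h import *
f=load("s3.npz")
print((proj(f,[[.494,.333,z] for z in(.07,.115,.16)])-[160,200])*3.5)
```

```text
[[154.42595248 442.15898852]
 [146.43114672 389.95848242]
 [137.96364042 334.062146  ]]
```

Run:
```python
from act import *
o=[np.pi,0,CY]
print(robot.move_straight([*cl,.0605],vel=.06,contact_N=6));st("down")
pic("s4",(160,200,170,170),3.5)
```

```text
True
down 9.75 [0.4934 0.3333 0.0623] [ 3.14e+00  1.00e-03 -1.35e-01] [-0.5  0.5  4.8] 0.411
```

View pics/s4.png

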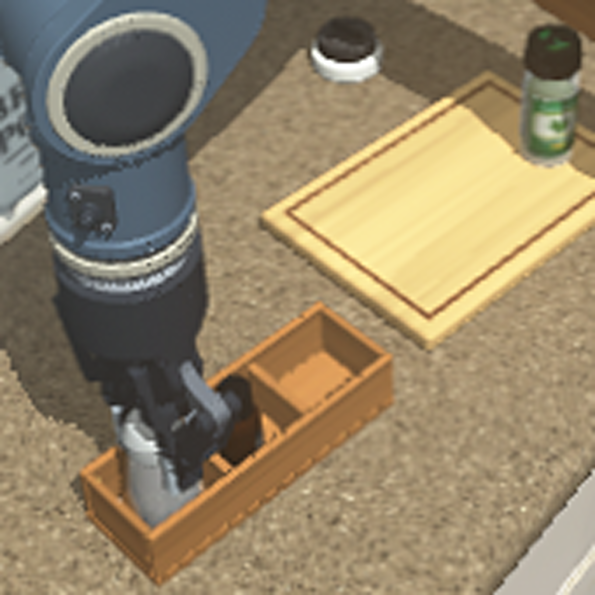

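Run:
```python
from act import *
o=[np.pi,0,CY]
robot.grip(1.0);st("open")
robot.move_straight([*cl,.20],vel=.15);st("up")
pic("s5",(160,200,170,170),3.5)
robot.goto([*JAR,.22],o);st("jar")
robot.move_straight([*JAR,.018+.072],vel=.15,contact_N=8);st("at")
robot.grip(0.3,40);st("grip")
robot.sleep(.1)
robot.move_straight([*JAR,.23],vel=.2);st("lift")
robot.goto([*crr,.23],o);st("over")
robot.move_straight([*crr,.15],vel=.2)
pic("s6",(160,180,180,170),3.3)
```

```text
open 10.35 [0.4927 0.3324 0.061 ] [ 3.139e+00  3.000e-03 -1.350e-01] [-0.3  0.4 -0.6] 1.002
up 11.43 [0.4934 0.3328 0.199 ] [ 3.138  0.004 -0.135] [-0.2  0.5  0.7] 1.004
jar 12.95 [ 0.4837 -0.0625  0.2201] [-3.141 -0.    -0.133] [-0.2 -0.3 -0.5] 1.0
at 13.97 [ 0.484  -0.0636  0.0907] [-3.141e+00 -2.000e-03 -1.350e-01] [0.2 0.6 0.2] 0.996
grip 14.45 [ 0.4836 -0.0639  0.0906] [ 3.141e+00 -1.000e-03 -1.350e-01] [-1.8 -0.   5.4] 0.467
lift 15.4 [ 0.4822 -0.064   0.2287] [ 3.141e+00  2.000e-03 -1.350e-01] [-0.3  0.2 -1.3] 0.47
over 16.47 [0.4775 0.2089 0.2292] [ 3.14e+00  1.00e-03 -1.37e-01] [-0.  -1.1 -1.7] 0.462
```

View pics/s5.png

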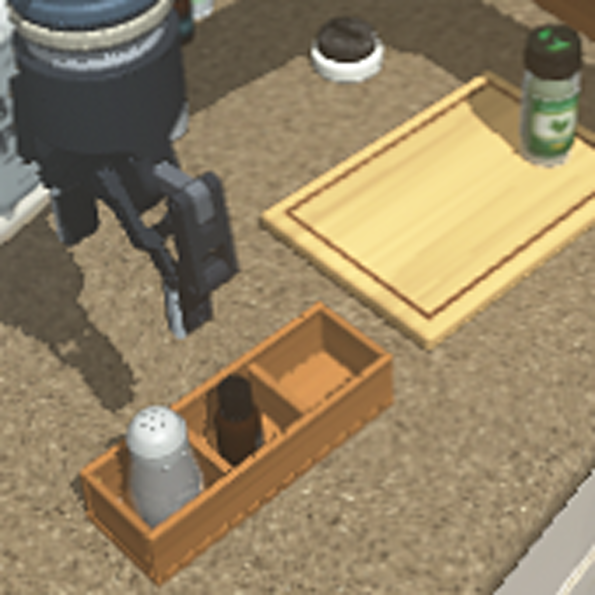

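View pics/s6.png

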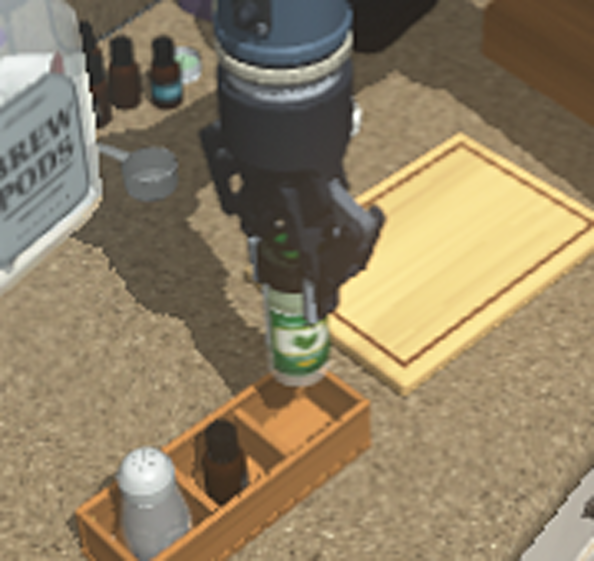

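Run:
```python
from act import *
print(robot.move_straight([*crr,.0765],vel=.07,contact_N=6));st("down")
robot.sleep(.1)
robot.grip(1.0);st("open")
robot.move_straight([*crr,.22],vel=.15);st("up")
# toward block, via
robot.goto([.40,-.12,.34],[np.pi,0,-1.0]);st("via")
pic("s7",(140,130,260,210),2.8);pic("t7",(140,160,300,120),2.6,"top")
```

```text
True
down 18.02 [0.4765 0.2105 0.0785] [ 3.14e+00  2.00e-03 -1.35e-01] [ 0.4 -1.6  5. ] 0.466
open 18.64 [0.4757 0.2096 0.0776] [ 3.139  0.004 -0.135] [0.3 0.2 0.8] 0.995
up 19.74 [0.4766 0.2101 0.2191] [ 3.138  0.005 -0.135] [ 0.1 -0.3 -0.1] 1.002
via 21.09 [ 0.4003 -0.119   0.3396] [-3.142e+00  1.000e-03 -9.980e-01] [ 0.  -0.5 -0.9] 0.993
```

View pics/s7.png

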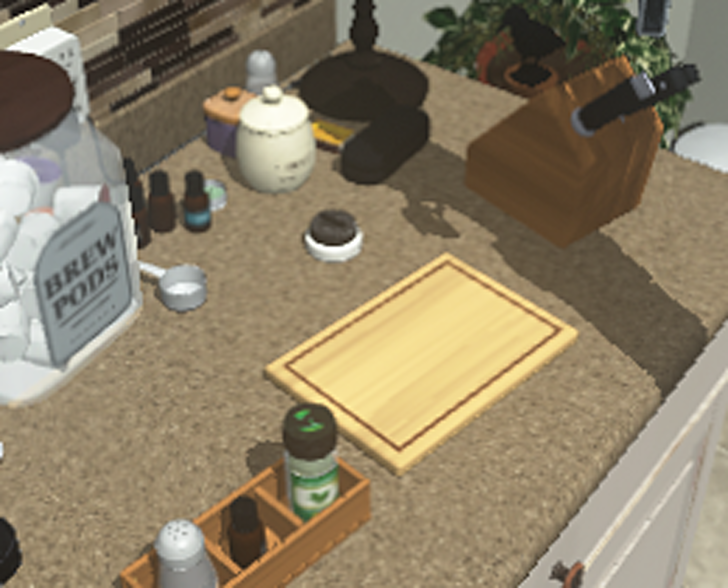

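View pics/t7.png

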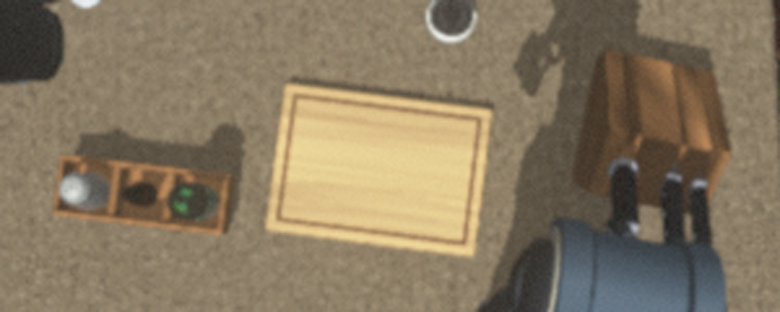

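Run:
```python
from act import *
import fit
X=cloud(load("t7.npz"));Y=cloud(load("s7.npz"))
for nm,As in(("top",[X]),("side",[Y]),("both",[X,Y])):
    P=np.vstack([fit.reg(A,.4,.63,-.14,.15,.010,.03) for A in As])
    print(nm,[np.round(v,4) for v in fit.fit(fit.board,P,[.51,.006,-.15,0])])
R=toolrot(a,0);o=eul(R);hm=G+.05*n
robot.grip(.42)
robot.goto([hm[0],hm[1],.30],o);st("above")
robot.move_straight([hm[0],hm[1],.24],vel=.15);st("near")
pic("s8",(290,100,130,120),5);pic("t8",(340,170,110,100),5.5,"top")
```

```text
top [array([ 0.5117,  0.0087, -0.153 ,  0.0015]), np.float64(0.0014)]
side [array([ 0.5095,  0.0063, -0.1527,  0.0019]), np.float64(0.001)]
both [array([ 0.5098,  0.0068, -0.1517,  0.0017]), np.float64(0.0012)]
above 22.53 [ 0.4665 -0.2321  0.3001] [ 3.141e+00  1.000e-03 -1.805e+00] [0.7 0.3 0.1] 0.42
near 23.08 [ 0.467  -0.2324  0.241 ] [-3.14  -0.    -1.806] [-0.1  0.5  0.3] 0.421
```

View pics/s8.png

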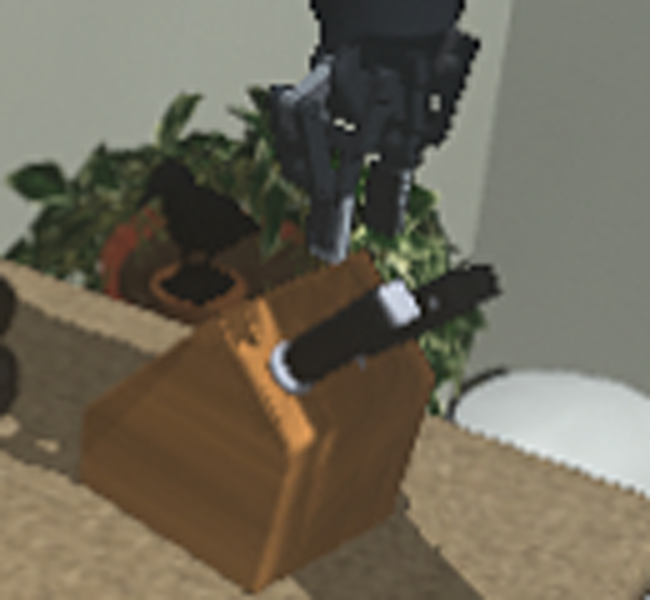

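View pics/t8.png

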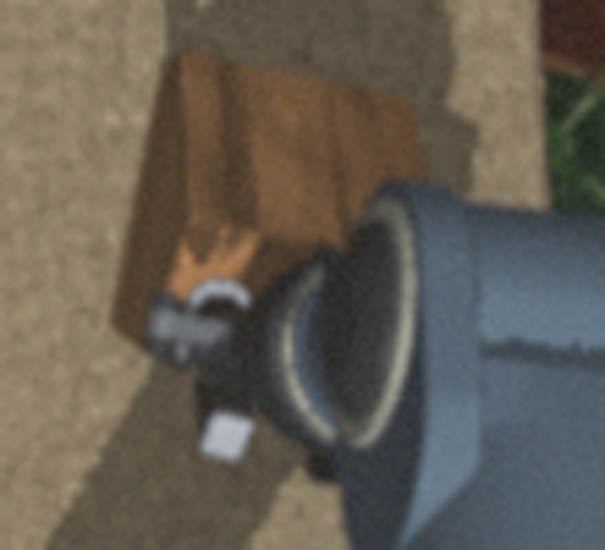

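Run:
```python
from act import *
hm=G+.05*n
print(robot.move_straight([hm[0],hm[1],.166],vel=.08,contact_N=6));st("at")
pic("s9",(290,100,130,120),5)
```

```text
False
at 24.26 [ 0.467  -0.2328  0.1665] [-3.141 -0.    -1.807] [-0.1 -0.7  0.2] 0.42
```

View pics/s9.png

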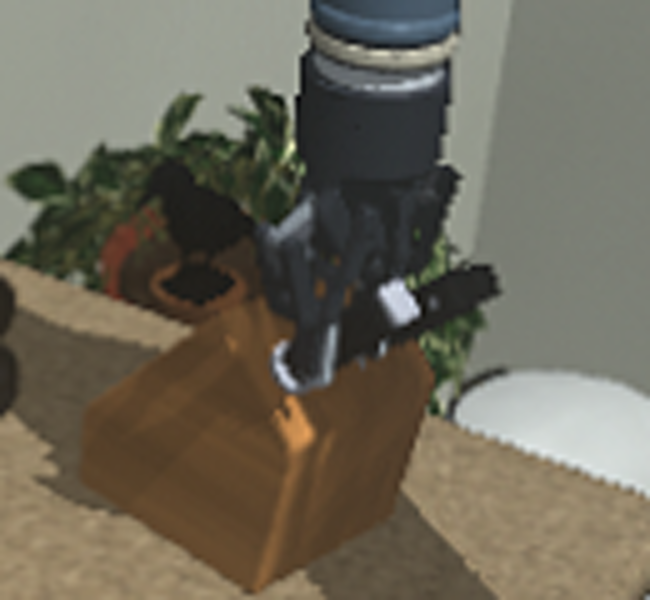

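Run:
```python
from act import *
robot.grip(.1,90);s=st("grip")
robot.sleep(.2);s=st("grip")
p=s["tcp_pos"]
c=robot.move_straight(p+.03*n,vel=.06,contact_N=25);print(c);st("pull1")
pic("s10",(290,100,130,120),5)
```

```text
grip 24.57 [ 0.4668 -0.2329  0.1667] [-3.141e+00 -1.000e-03 -1.807e+00] [-1.4 -0.   4.9] 0.242
grip 24.77 [ 0.4668 -0.2329  0.1667] [-3.141e+00 -1.000e-03 -1.807e+00] [-1.3  0.7  5.7] 0.25
False
pull1 25.43 [ 0.447  -0.2284  0.1892] [ 3.142 -0.    -1.807] [ 0.7 -0.   0.1] 0.247
```

View pics/s10.png

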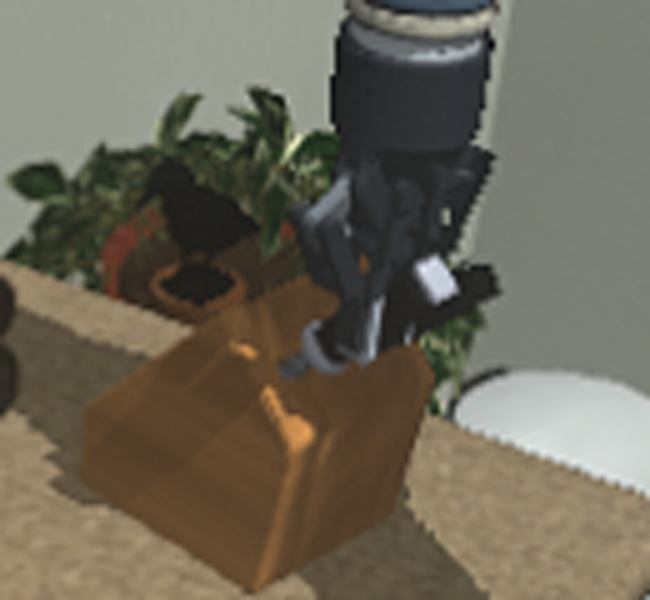

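Steel is coming out cleanly (rod showing at about pixel 300,365). Continue the draw.

Run:
```python
from act import *
p0=np.array([.4668,-.2329,.1667])
c=robot.move_straight(p0+.185*n,vel=.1,contact_N=25);print(c);s=st("pulled")
pic("s11",(240,60,200,150),4);pic("t11",(300,150,150,130),5,"top")
# rehearse final IK
for ph,z in((a,.25),):
  for hy in np.radians([60,75,81.3,90]):
    p,R=final_pose(ph,0,hy,z);q=robot.inverse_kinematics(p,eul(R));print(round(np.degrees(hy)),p.round(3),None if q is None else np.round(q,2))
print(np.round(s["joint_pos"],2))
```

```text
False
pulled 27.18 [ 0.3465 -0.2038  0.3038] [ 3.141e+00  1.000e-03 -1.807e+00] [-0.   0.1 -1.4] 0.246
60 [ 0.451 -0.096  0.245] [ 1.11  0.27 -0.59  2.13 -0.85  1.    0.58]
75 [ 0.479 -0.108  0.245] [ 1.14  0.44 -0.72  1.94 -0.61  1.12  0.52]
81 [ 0.492 -0.111  0.245] [ 1.12  0.51 -0.77  1.87 -0.51  1.17  0.5 ]
90 [ 0.51  -0.112  0.245] [ 1.09  0.6  -0.82  1.76 -0.38  1.26  0.48]
[ 1.25 -0.01 -0.79  2.01 -0.01  1.14 -1.35]
```

View pics/s11.png

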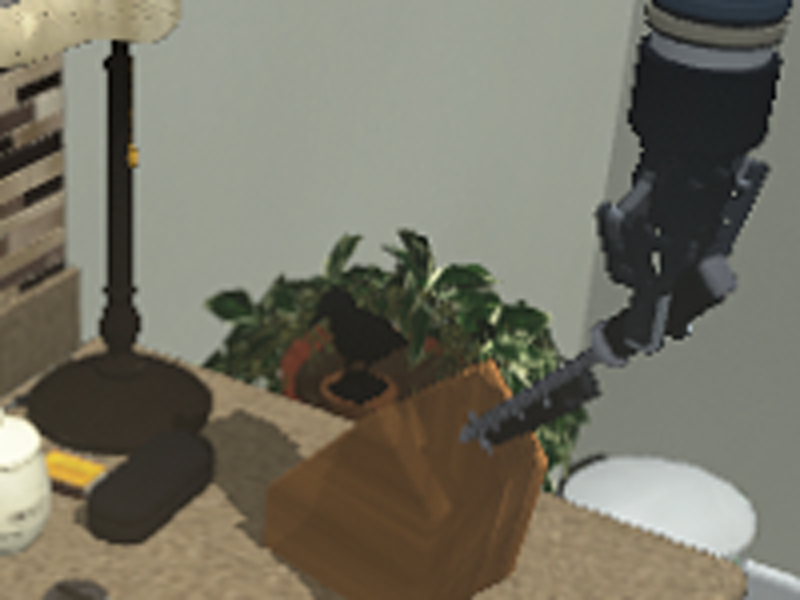

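View pics/t11.png

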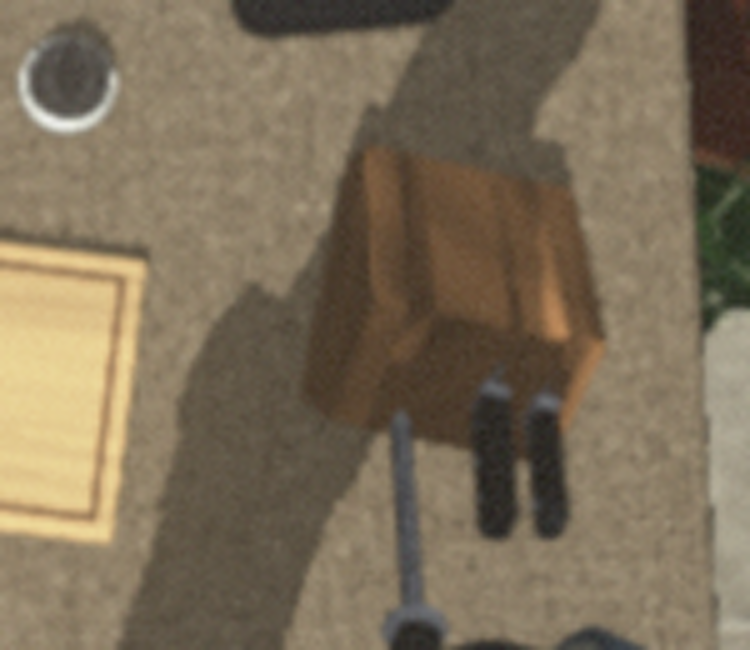

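Run:
```python
from act import *
s=robot.sense();p=s["tcp_pos"]
robot.move_straight([.35,-.13,.34],vel=.15);st("away")
p,R=final_pose(a,0,np.radians(81.3),.27)
robot.goto(p,eul(R));s=st("final")
robot.sleep(.4);s=st("final");print(p,eul(R),s["joint_pos"].round(2))
pic("s12",(140,40,260,210),2.9);pic("t12",(150,140,300,140),2.66,"top")
```

```text
away 27.98 [ 0.3496 -0.1306  0.3398] [ 3.141e+00 -1.000e-03 -1.808e+00] [ 0.3 -0.6 -1.9] 0.244
final 29.72 [ 0.4922 -0.1112  0.2646] [-2.304  0.    -0.152] [-0.1  0.1 -2.4] 0.243
final 30.12 [ 0.4922 -0.1109  0.2648] [-2.304 -0.    -0.152] [-0.2  0.1 -1.9] 0.247
[ 0.49219167 -0.11088498  0.26464696] [-2.30383461  0.         -0.15184364] [ 0.97  0.42 -0.55  1.86 -0.61  1.26  0.58]
```

View pics/s12.png

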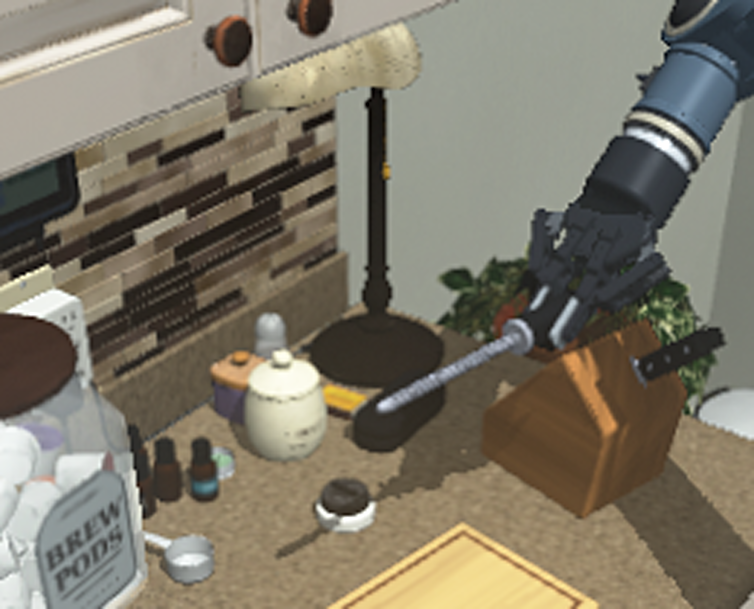

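View pics/t12.png

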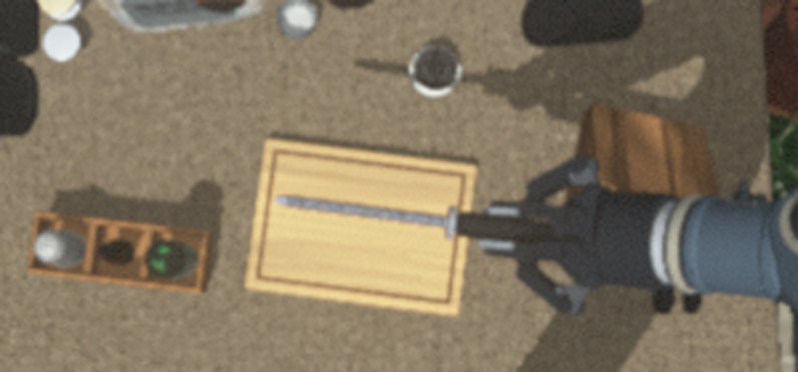

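```bash
cat > rod.py <<'E'
from geo import *
import sys
def ray(fr,uv):
    K=np.array([[fr["fx"],0,fr["cx"]],[0,fr["fy"],fr["cy"]],[0,0,1]],float)
    c=cv2.undistortPoints(np.array([[uv]],float),K,np.array(fr["dist_coeffs"],float)).ravel()
    d=fr["R"].T@np.array([c[0],c[1],1]);return -fr["R"].T@fr["t"],d/np.linalg.norm(d)
def meas(sf,tf):
    for f in(sf,tf):
        A=cloud(load(f));m=(A[...,0]>.46)&(A[...,0]<.56)&(A[...,1]>-.054)&(A[...,1]<.13)&(A[...,2]>.2)&(A[...,2]<.33)
        P=A[m];c=np.median(P,0);
        k=np.ones(len(P),bool)
        for _ in range(5):
            c=P[k].mean(0);v=np.linalg.svd(P[k]-c)[2][0];v*=np.sign(v[1]);r=np.linalg.norm(np.cross(P-c,v),axis=1);k=r<max(.004,2*np.median(r))
        s=(P[k]-c)@v
        print(f,k.sum(),"ctr",c.round(4),"dir",v.round(3),"tilt deg",np.degrees(np.arcsin(v[2])).round(2),"ends",(c+s.min()*v).round(4),(c+s.max()*v).round(4))
meas(sys.argv[1],sys.argv[2])
E
python3 rod.py s12.npz t12.npz
python3 - <<'E'
from h import *
S=load("s12.npz");T=load("t12.npz")
import sys
sys.argv=["","s12.npz","t12.npz"]
from rod import ray
def tri(a,b):
    o1,d1=ray(S,a);o2,d2=ray(T,b)
    q=np.linalg.lstsq(np.c_[d1,-d2],o2-o1,rcond=None)[0];p1=o1+q[0]*d1;p2=o2+q[1]*d2;print(((p1+p2)/2).round(4),"gap",np.linalg.norm(p1-p2).round(4))
tri((140+380/2.9,40+408/2.9),(150+281/2.66,140+200/2.66))   # tip
tri((140+521/2.9,40+338/2.9),(150+452/2.66,140+221/2.66))   # guard
for z in(.27,):
    m=[[*(np.array([.5098,.0068])+s*np.array([np.cos(np.radians(81.3)),np.sin(np.radians(81.3))])),z] for s in(-.075,0,.075)]
    print((proj(S,m)-[140,40])*2.9,(proj(T,m)-[150,140])*2.66)
E
```

```text
s12.npz 234 ctr [0.5091 0.0177 0.2748] dir [ 0.155  0.988 -0.006] tilt deg -0.37 ends [ 0.4979 -0.0536  0.2753] [0.5191 0.0809 0.2744]
t12.npz 264 ctr [0.5125 0.0126 0.2755] dir [0.155 0.988 0.001] tilt deg 0.08 ends [ 0.5022 -0.0528  0.2754] [0.5232 0.0807 0.2756]
s12.npz 234 ctr [0.5091 0.0177 0.2748] dir [ 0.155  0.988 -0.006] tilt deg -0.37 ends [ 0.4979 -0.0536  0.2753] [0.5191 0.0809 0.2744]
t12.npz 264 ctr [0.5125 0.0126 0.2755] dir [0.155 0.988 0.001] tilt deg 0.08 ends [ 0.5022 -0.0528  0.2754] [0.5232 0.0807 0.2756]
[0.5211 0.0751 0.2696] gap 0.0003
[ 0.497  -0.0744  0.2687] gap 0.0059
[[511.16124549 339.24140324]
 [446.32803316 373.45436249]
 [375.30423768 411.01112777]] [[445.70789766 222.30005548]
 [359.80281582 211.07887443]
 [274.18209819 199.88338055]]
```

```bash
python3 - <<'E'
from act import *
p,R=final_pose(a,0,np.radians(81.3),.27)
h=np.array([np.cos(np.radians(81.3)),np.sin(np.radians(81.3)),0])
robot.move_straight(p+.005*h,vel=.03);robot.sleep(1.0)
s=st("end");print(np.abs(s["joint_velocities"]).max())
pic("s13",(140,130,260,210),2.9);pic("t13",(150,140,300,140),2.66,"top")
E
python3 rod.py s13.npz t13.npz
```

```text
end 31.53 [ 0.493  -0.1059  0.2646] [-2.304 -0.    -0.152] [-0.2 -0.1 -2.2] 0.249
0.0016560140838642926
s13.npz 247 ctr [0.5095 0.0198 0.2747] dir [ 0.157  0.988 -0.004] tilt deg -0.24 ends [ 0.4979 -0.053   0.275 ] [0.52   0.086  0.2744]
t13.npz 273 ctr [0.5129 0.015  0.2754] dir [0.154 0.988 0.002] tilt deg 0.13 ends [ 0.5023 -0.0528  0.2752] [0.5238 0.0854 0.2756]
```

View pics/t13.png

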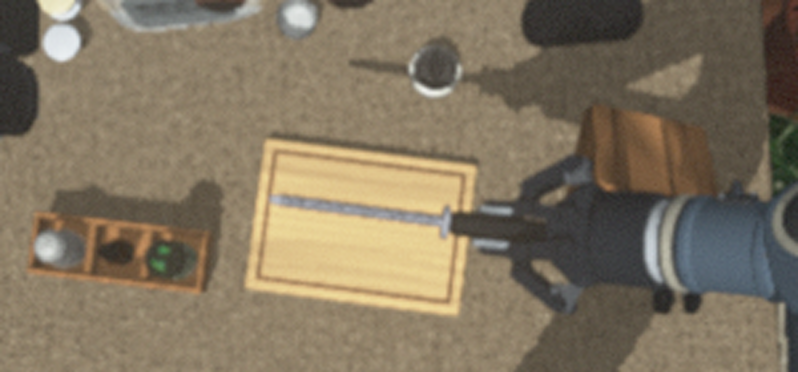

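View pics/s13.png

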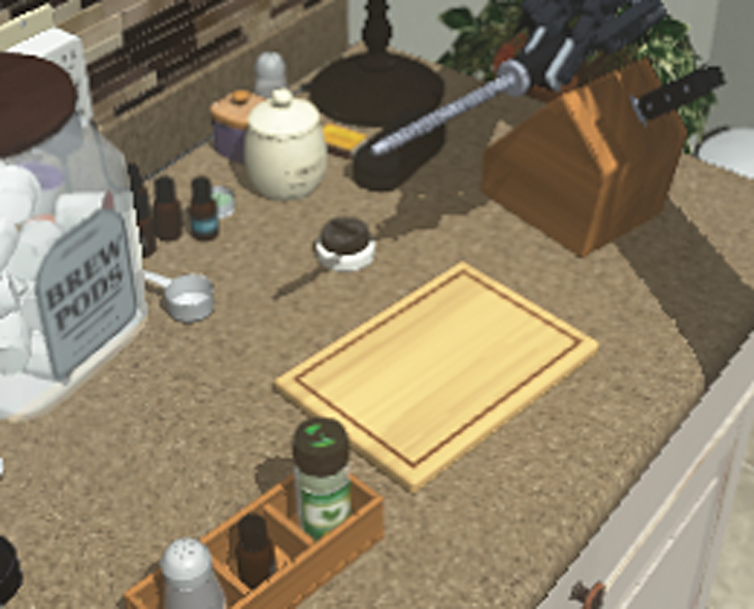

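```bash
python3 -c "
from plant import robot
robot.close_job()"
```

```text
the job is handed in; nothing more can be done
```

The job is done and handed in at about 31.5 s of the 69 s allowed; no verdict is reported.

- **Board cleared:** the salt shaker stands upright in the crate's left cell and the jar in the right cell, both released. The dropper bottle is still in the middle cell.
- **Steel drawn:** I gripped the steel by its handle and pulled it straight out along its slot. Both knives stayed in the block.
- **Final hold:** the arm was still, with joint speeds below 0.002 rad/s. The rod is level to within about 0.3° and its axis is about 0.27 m above the counter, roughly 25 cm above the board top. Its middle is at about (0.511, 0.008), against a board centre of (0.510, 0.007).

**Checks that disagreed:**
- **Cameras:** the two cameras differed by about 3 mm across the rod.
- **Triangulation before the last move:** it put the rod about 5 mm off along its length. I moved it 5 mm to correct this and did not triangulate again. The depth readings for the rod tip ran about 5 mm farther out than triangulation had.
- **Shaker grip:** the jaws closed to about 35 mm rather than 44 mm, so I was probably holding it by its narrower top. It leaned slightly while carried, but stood upright once released.

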